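# Set up a dial gauge stand over a shaft in a V-block

### The job

Set up the dial gauge to check the steel shaft that lies in the V-block: pick up the gauge stand and set it upright on the bench so that the gauge's plunger hangs free just above the top line of the shaft, near the shaft's middle, and let go. Then take the slide by its squeeze grip and, with the thumb release held in, bring it down until the shaft has pushed the plunger in by about 4 mm (1 to 8 mm will do; never to its inner stop), and let go so that the release springs out and locks the slide there. Do not shift the V-block or the shaft, tip the stand over, or disturb the nuts, marker and hex keys lying about.

Things in the scene. Friction and masses are not known exactly. Their poses are not given: they have to be found in the camera images.
- gauge_stand: Dial gauge stand, 0.93 kg with its slide, loose. Grey base 80 mm wide (its y), x from -45 to +50 mm, 29 mm high; bright upright column 16 (x) by 14 mm (y), rack teeth on its +y side. A dark slide (42 x 42 x 36 mm) rides on it, its arm pointing along -x to a small round dial gauge. Origin: column's axis at the base's underside, z up (z = 0 on the bench).
- column_top (a point): Centre of the column's top face, 225 mm above the base's underside. Carry the stand here, gripped from above across the column's 14 mm (along the stand's y): the top 45 mm is bare, above slide and teeth. Lifted by the squeeze grip instead, the lock lets go and the base drops.
- gauge_slide (a joint): How far the slide is down the column (m): 0 at the top (arm's middle 155 mm above the base's underside) to 0.072. A sprung pawl locks it every 4 mm and cannot be forced. With the thumb release in it is free: it weighs 3 N, drags 0.7 N at 30 mm/s, and must be held or it sinks. Released between notches, it sinks up to 4 mm until it clicks in (release joint back to 0).
- squeeze_grip (a point): Middle of the squeeze grip on the slide's arm, 76 mm from the column's axis along the stand's -x. Fixed ribbed cheek (30 mm long, 26 high) on its +y side, face 14 mm from the middle; thumb release on its -y side, face 18 mm from the middle. Grip from above across both (along the stand's y): 32 mm wide at rest, 27.5 squeezed. The column rises beside the gripper's body, 68 mm away.
- thumb_release (a joint): Travel of the thumb release, a ribbed bright plate 26 mm long (x) by 22 mm high on the -y side of the arm (m): 0 out and locked, 0.0045 fully pressed in; the slide is free beyond 0.003. Spring 2.5 N at rest, 4.8 N fully in.
- plunger_tip (a point): Lowest point of the gauge's plunger (6 mm ball end), 120 mm from the column's axis along the stand's -x; hanging free it is 50 mm below the squeeze grip's middle. The dial above it is 41 mm across and faces -y.
- plunger (a joint): How far the plunger is pushed up into the gauge (m): 0 hanging free, 0.010 at its inner stop; light spring, 0.6 N to 1.1 N. The dial's needle makes one turn in 10 mm.
- vee_block: Steel V-block, 60 mm long (its x, along the V), 44 mm wide (y), 36 mm high, loose on the bench. Origin: centre of its underside. The shaft lies along its V.
- shaft: Bright turned steel shaft lying level in the V-block's V, stepped ends, 130 mm long; its middle 80 mm is 30 mm thick. Origin: on its axis at the middle of the 30 mm part, within 3 mm of the block's centre along the V. Axis 43 mm, top line 58 mm above the bench. Its x runs along its axis.
- nut_big: Dark nozzle nut standing on its wide end, 21 x 23 x 36 mm; origin at its underside. Leave alone.
- nut_mid: Dark nozzle nut standing on its wide end, 20 x 22 x 34 mm; origin at its underside. Leave alone.
- paint_marker: White and amber marker pen lying on the bench beside the spray cans (not the one far off beyond the mat), 15 x 124 x 15 mm, origin at its underside. Leave alone.
- key_set: Set of hexagon keys in a red holder, 34 x 151 x 28 mm, lying on the bench, origin at its underside. Leave alone.

How it is judged:
By the outcome, as a careful person would: the job done as asked, in the order asked, and still so for the second after the job is handed in, with the robot touching nothing.
It also fails if it takes over 48 s, if anything falls off the work surface, if the arm or the gripper's body presses on something with over 40 N, if the wrist force passes 120 N, or if a joint passes its speed limit or range.

### The arm

A 7-joint arm with a two-finger parallel gripper is mounted at the origin on a cart in front of the work surface, level with it; the furniture and walls round the work are solid. World frame = base frame: x ahead of the robot, y to its left, z up, the work surface at z = 0. Lengths are in m, angles in degrees, forces in N, time in s.
With the tool pointing down it reaches from about 0.425 to 0.875 m from the base axis. Payload 8.4 kg.
Tool frame: the origin (TCP) lies midway between the tips of the shut fingers; the grasp point (between the pads) lies 19 mm behind it (manip.tcp_to_grasp is the distance from the TCP to the grasp point, in m); z points along the fingers, y is the line along which they close (so a half turn about z gives the same grasp; the last joint's range is limited). The gripper opens to 85 mm and grips with 20 to 120 N. Pads are 22 mm wide; open, the fingers measure 114 mm over their backs; the gripper's body (76 mm by 85 mm) begins 54 mm behind the grasp point. The pads swing forward as they close: fully open they stand 13 mm farther back than shut.
Start: joints at [71.322, 19.091, 2.286, 83.961, -0.768, 76.965, -3.352], TCP at [0.146, -0.633, 0.231] pointing down, gripper open.
Joint ranges: [-147.57, 147.57], [-21.85, 119.76], [-74.77, 79.35], [14.55, 137.4], [-85.83, 265.84], [4.83, 119.75], [-152.11, 152.11]. Speed limits (degrees/s): [127.2, 127.2, 159.86, 159.86, 180, 180, 180].

### API

Orientations are given as a 3x3 rotation matrix whose columns are the frame's x, y, z axes.
In Python, from cell import manip gives the robot as it stands.
- The arm moves only by the tool tcp_steps, called after "Emit:" by a JSON object that holds its "name" and its "arguments", one argument or row to a line. Schema: {"type":"object","properties":{"segments":{"type":"array","items":{"type":"number"},"minItems":4,"maxItems":80},"aperture":{"type":"number"},"only":{"type":"string"},"quiet":{"type":"boolean"},"lines":{"type":"string"}},"required":["segments"],"additionalProperties":false}. segments is one flat list of numbers that holds 1 to 20 rows one after another, with no inner brackets; each row has 4 numbers: dx, dy, dz in m, then a turn about the tool's z in degrees; each row shifts and turns the commanded pose from where the row before left it, along the tool's axes as they then stand; what a row does not reach is not made up. A row lasts 1/12 s, in which the tool goes at most 0.0417 m and 7.16 degrees, less where a joint would pass 70% of its speed; a pose out of reach is approached as far as the arm can. aperture is the finger opening in m, set as the call begins (left out keeps the last). The fingers move at their own pace and stop on an object; the grip force is fixed at half the most. Time passes only in rows, so rows that do not move let the fingers close. The tool returns the time, the measured TCP pose, the force, the opening and the grip force at its end. only (a regular expression) keeps the lines of the reply that match it, lines (a string "A,B") keeps lines A to B, and quiet returns only ok. Input that does not fit is refused with a message, and nothing moves.
- manip.observe(): the state, without advancing time (a new reading comes with each control period).
- manip.capture(name): name is "scene" or "top" or "wrist"; returns the picture (480x640x3 uint8, red, green, blue); there is no depth.
- manip.calibration(name): a dict with "camera_matrix" (3x3 intrinsics, pixels), "T" (4x4, takes a point from camera to world coordinates); the wrist camera has in their place "mount" (4x4, takes a point from camera to tool coordinates, whose origin is the TCP and whose axes are the flange's). Camera axes: x right, y up, looking along -z (the intrinsics and any distortion apply to the point x, -y, -z); pixel columns grow to the right and rows downward; lengths in m; the calibration is good to about 2 mm. A picture is of the moment at which its call begins: read the wrist's pose just before it. calibration takes no time and is no camera call.
- manip.job_done(): hands the job in; it is judged then, once.
The state is a dict: "time": time; "joint_pos": joint angles; "joint_velocities": joint speeds; "tau": joint torques, N m; "tool_pos": TCP position; "orientation": TCP orientation; "contact_force": force on the tool from outside, world axes, zero at the start; "wrist_torque": the same for the moment, N m; "opening": finger opening in m; "gripper_force": force on a finger pad.
Only numpy, scipy, OpenCV 4.12 (cv2) and the standard library are available. Lean on these libraries where they do the work, as an engineer would, in place of code of your own. Each camera call takes 0.05 s, during which the arm holds its last target. There are 200 camera calls.

## Working session

There is one attempt and no reset: what is moved stays moved. The work goes in short steps, Python scripts to look and compute and a tool call to move; the robot and the scene stay as the last step left them, time stands still between calls to the robot, and variables do not carry over. Pictures are saved under pics/ and viewed, at most 10 in all, crops included, and the job is handed in when it is done.

```bash
ls; mkdir -p pics; python3 - <<'E'
from cell import manip
import cv2,numpy as np
for n in ("scene","top","wrist"):
    im=manip.capture(n); cv2.imwrite(f"pics/{n}0.png",im[:,:,::-1])
    c=manip.calibration(n); print(n,{k:np.round(v,4).tolist() if not isinstance(v,str) else v for k,v in c.items()})
o=manip.observe(); print(o["time"],o["tool_pos"],np.round(o["orientation"],3).tolist(),o["opening"],manip.tcp_to_grasp)
E
```

```text
cell.py
pics
scene {'camera_matrix': [[504.9881, 0.0, 316.3313], [0.0, 504.9881, 239.9541], [0.0, 0.0, 1.0]], 'T': [[-0.5778, 0.6092, -0.5432, 0.0877], [-0.8161, -0.4388, 0.376, 0.3229], [-0.0093, 0.6606, 0.7507, 0.856], [0.0, 0.0, 0.0, 1.0]]}
top {'camera_matrix': [[536.4956, 0.0, 322.2265], [0.0, 536.4956, 233.7897], [0.0, 0.0, 1.0]], 'T': [[-0.001, 0.9838, -0.1793, 0.387], [-0.9999, 0.0014, 0.0136, -0.0473], [0.0136, 0.1793, 0.9837, 1.1224], [0.0, 0.0, 0.0, 1.0]]}
wrist {'camera_matrix': [[336.9939, 0.0, 321.0263], [0.0, 336.9939, 235.0395], [0.0, 0.0, 1.0]], 'mount': [[-0.0011, 0.9661, 0.2583, 0.0653], [1.0, 0.0012, 0.0, 0.0008], [-0.0003, 0.2583, -0.9661, -0.1429], [0.0, 0.0, 0.0, 1.0]]}
0.15 [ 0.14606613 -0.63300772  0.23063614] [[0.974, 0.225, -0.0], [0.225, -0.974, 0.001], [-0.0, -0.001, -1.0]] 0.08521755451337915 0.0187
```

View pics/scene0.png

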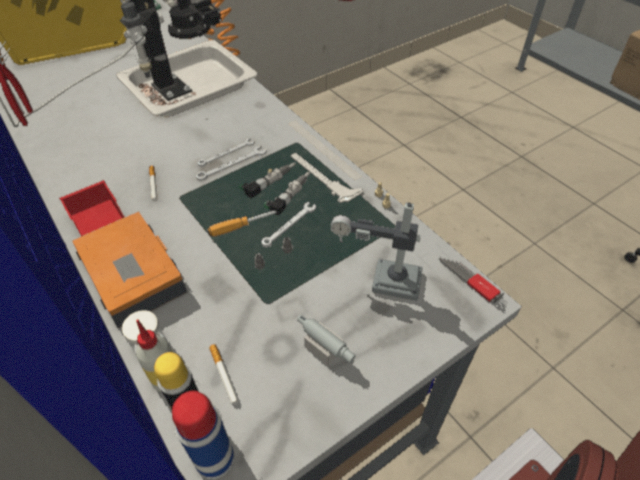

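View pics/top0.png

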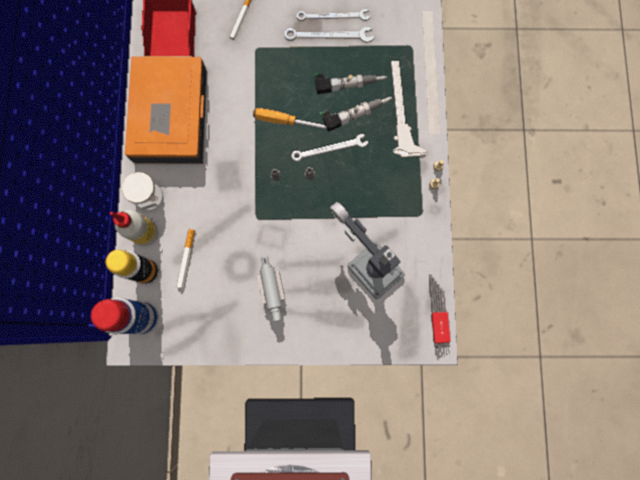

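The scene view shows the stand's column top at about (407,206), the base at (398,278), the gauge at (340,228) and the shaft at (327,340). In the top view the column top is at about (388,253), the gauge at (338,210) and the shaft runs from (265,260) to (278,320). I'll enlarge the stand and shaft in both.

```bash
python3 - <<'E'
import cv2,numpy as np
t=cv2.imread("pics/top0.png")[190:350,240:460]; s=cv2.imread("pics/scene0.png")[190:370,290:440]
a=cv2.resize(t,None,fx=3.6,fy=3.6,interpolation=cv2.INTER_CUBIC)
cv2.imwrite("pics/tc.png",a)
b=cv2.resize(s,None,fx=3.3,fy=3.3,interpolation=cv2.INTER_CUBIC)
cv2.imwrite("pics/sc.png",b)
E
```

```text
(no output)
```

View pics/tc.png

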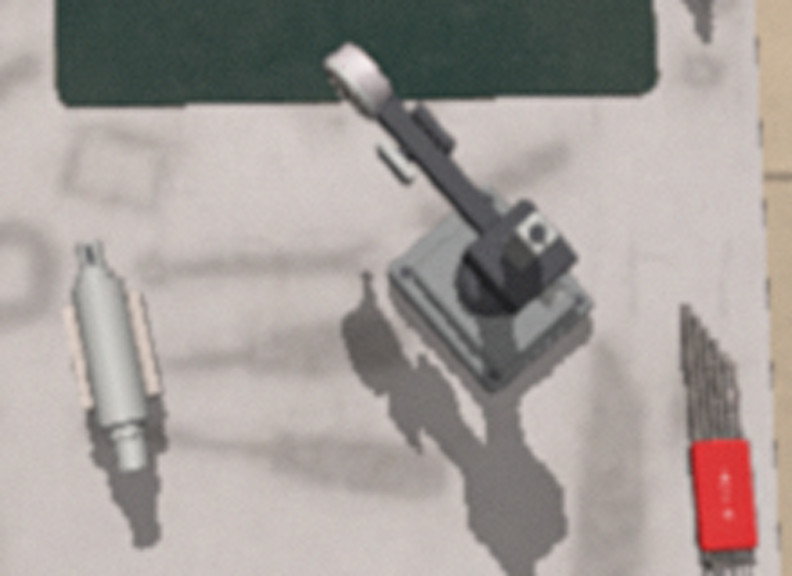

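View pics/sc.png

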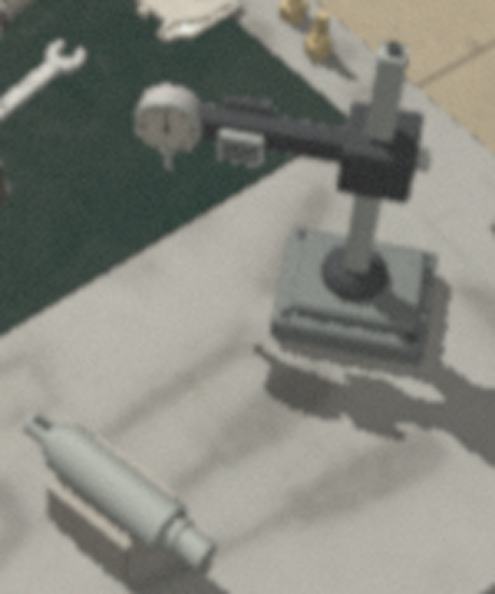

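Column top is at crop (538,232) → top pixel (389.4,254.4), and scene pixel (409.1,204.2). In the top crop the shaft's thick part runs from (92,268) to (122,420), and its ends are at (88,248) and (133,468). In the scene crop the dial is at (167,122) and the plunger tip at (167,168). Next I triangulate.

```bash
cat > h.py <<'E'
import numpy as np
from cell import manip
def ray(n,uv,obs=None):
    c=manip.calibration(n);K=c["camera_matrix"]
    if n=="wrist":
        T=np.eye(4);T[:3,:3]=obs["orientation"];T[:3,3]=obs["tool_pos"];T=T@c["mount"]
    else: T=c["T"]
    d=np.array([(uv[0]-K[0,2])/K[0,0],-(uv[1]-K[1,2])/K[1,1],-1.])
    d=T[:3,:3]@d; return T[:3,3],d/np.linalg.norm(d)
def plane(r,z): return r[0]+r[1]*(z-r[0][2])/r[1][2]
def tri(*rs):
    A=sum(np.eye(3)-np.outer(d,d) for p,d in rs);b=sum((np.eye(3)-np.outer(d,d))@p for p,d in rs)
    x=np.linalg.solve(A,b);return x,[np.linalg.norm(np.cross(x-p,d)) for p,d in rs]
def proj(n,X,obs=None):
    c=manip.calibration(n);K=c["camera_matrix"]
    if n=="wrist":
        T=np.eye(4);T[:3,:3]=obs["orientation"];T[:3,3]=obs["tool_pos"];T=T@c["mount"]
    else: T=c["T"]
    q=T[:3,:3].T@(np.asarray(X)-T[:3,3]);return K[0,2]-K[0,0]*q[0]/q[2],K[1,2]+K[1,1]*q[1]/q[2]
E
python3 - <<'E'
from h import *
np.set_printoptions(precision=4,suppress=True)
t=lambda x,y:ray("top",(240+(x+.5)/3.6-.5,190+(y+.5)/3.6-.5)); s=lambda x,y:ray("scene",(290+(x+.5)/3.3-.5,190+(y+.5)/3.3-.5))
print("coltop",tri(t(538,232),s(393,47)), plane(t(538,232),.225),plane(s(393,47),.225))
print("dial",tri(t(357,78),s(167,122)))
print("tip z.105 scene",plane(s(167,168),.105))
for a,b in (((88,248),(35,425)),((133,468),(203,560)),((92,268),(62,440)),((122,420),(165,530))): print("shaft",tri(t(*a),s(*b)),plane(t(*a),.043)[:2],plane(s(*b),.043)[:2])
for n,p in (("bl",(390,270)),("bb",(495,385)),("br",(593,300))): print(n,plane(t(*p),.029)[:2])
E
```

```text
coltop (array([ 0.5153, -0.1721,  0.229 ]), [np.float64(6.328624921852809e-05), np.float64(6.328624921846762e-05)]) [ 0.5158 -0.1727  0.225 ] [ 0.518  -0.1752  0.225 ]
dial (array([ 0.6082, -0.0928,  0.1393]), [np.float64(0.001169947149941374), np.float64(0.0011699471499415444)])
tip z.105 scene [ 0.6021 -0.0907  0.105 ]
shaft (array([0.532 , 0.0552, 0.0448]), [np.float64(0.0004461161873234232), np.float64(0.000446116187323298)]) [0.5326 0.0557] [0.5327 0.0543]
shaft (array([0.4101, 0.0285, 0.0423]), [np.float64(0.0003209246788906822), np.float64(0.0003209246788905942)]) [0.4103 0.0286] [0.4096 0.0286]
shaft (array([0.5181, 0.0503, 0.0441]), [np.float64(0.0040531447641880556), np.float64(0.004053144764188243)]) [0.5213 0.0532] [0.5155 0.0474]
shaft (array([0.4362, 0.0347, 0.0432]), [np.float64(0.0005481759996704955), np.float64(0.0005481759996704797)]) [0.4366 0.0351] [0.4358 0.0343]
bl [ 0.522  -0.1151]
bb [ 0.4567 -0.1738]
br [ 0.5049 -0.2305]
```

Column top triangulates to (0.5155,-0.1725,0.229), which fits the given 0.225 height. The stand's -x heading is about 42°, and the dial and base edges agree. The shaft's middle is about (0.478,0.044), axis height 43 mm, heading 12°. I'll move above the column first.

Emit:
{"name": "tcp_steps", "arguments": {
  "segments": [0.029,-0.0228,-0.0075,0,0.029,-0.0228,-0.0075,0,0.029,-0.0228,-0.0075,0,0.029,-0.0228,-0.0075,0,0.029,-0.0228,-0.0075,0,0.029,-0.0228,-0.0075,0,0.029,-0.0228,-0.0075,0,0.029,-0.0228,-0.0075,0,0.029,-0.0228,-0.0075,0,0.029,-0.0228,-0.0075,0,0.029,-0.0228,-0.0075,0,0.029,-0.0228,-0.0075,0,0.029,-0.0228,-0.0075,0,0.029,-0.0228,-0.0075,0,0.029,-0.0228,-0.0075,0,0.029,-0.0228,-0.0075,0],
  "aperture": 0.085
}}

```text
time: 1.48
tool_pos: [0.5169, -0.172, 0.3517]
orientation: [[0.974, 0.225, 0.0], [0.225, -0.974, -0.0], [-0.0, 0.0, -1.0]]
contact_force: [0.5, -0.2, 0.7]
opening: 0.0848
gripper_force: 0.0
```

Emit:
{"name": "tcp_steps", "arguments": {
  "segments": [0,0,0,-5.8,0,0,0,-5.8,0,0,0,-5.8,0,0,0,-5.8,0,0,0,-5.8,0,0,0,0,0,0,0,0]
}}

```text
time: 2.07
tool_pos: [0.5161, -0.1736, 0.3511]
orientation: [[0.745, 0.667, -0.0], [0.667, -0.745, 0.0], [-0.0, -0.0, -1.0]]
contact_force: [0.0, 0.4, -0.4]
opening: 0.0851
gripper_force: 0.0
```

```bash
python3 - <<'E'
from h import *
import cv2
o=manip.observe();print(o["joint_pos"],o["tool_pos"],np.round(o["orientation"],3).tolist())
im=manip.capture("wrist");cv2.imwrite("pics/w1.png",im[:,:,::-1])
print(proj("wrist",[.5155,-.173,.225],o))
E
```

```text
[ 37.34296398   6.26555202 -25.65798373  86.17234156   2.70365784
  88.19859473 -36.45898576] [ 0.51613866 -0.17358645  0.35113427] [[0.745, 0.667, -0.0], [0.667, -0.745, 0.0], [-0.0, -0.0, -1.0]]
(np.float64(319.13965448947266), np.float64(226.83291449395193))
```

View pics/w1.png

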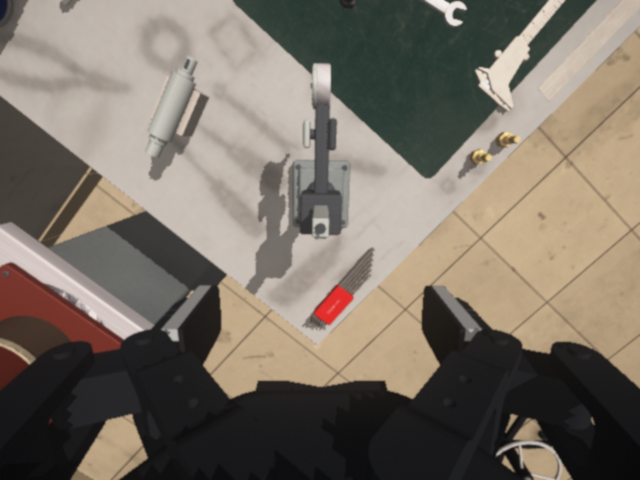

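The wrist view shows the column top at (320,229), against a predicted (319,227). The arm runs straight up the image to the dial at (321,85), so position and yaw are good. I'll descend and grip.

Emit:
{"name": "tcp_steps", "arguments": {
  "segments": [0,0,0.035,0,0,0,0.035,0,0,0,0.035,0,0,0,0.03,0,0,0,0.02,0,0,0,0.008,0,0,0,0,0,0,0,0,0]
}}

```text
time: 2.78
tool_pos: [0.5167, -0.1736, 0.1892]
orientation: [[0.744, 0.668, 0.001], [0.668, -0.744, -0.0], [0.0, 0.001, -1.0]]
contact_force: [-0.5, -0.6, 0.9]
opening: 0.085
gripper_force: 0.0
```

Emit:
{"name": "tcp_steps", "arguments": {
  "segments": [0,0,0,0,0,0,0,0,0,0,0,0,0,0,0,0,0,0,0,0,0,0,0,0,0,0,0,0,0,0,0,0,0,0,0,0,0,0,0,0],
  "aperture": 0.0
}}

```text
time: 3.62
tool_pos: [0.5162, -0.1735, 0.1886]
orientation: [[0.743, 0.669, -0.0], [0.669, -0.743, -0.0], [-0.0, -0.0, -1.0]]
contact_force: [-2.6, 0.9, 4.9]
opening: 0.0132
gripper_force: 60.1
```

```bash
python3 - <<'E'
from h import *
print(proj("wrist",[.478,.044,.043],{"orientation":np.array([[0.745,.667,0],[.667,-.745,0],[0,0,-1]]),"tool_pos":np.array([.5161,-.1736,.3511])}))
E
```

```text
(np.float64(170.58436528695958), np.float64(102.22348211145243))
```

Emit:
{"name": "tcp_steps", "arguments": {
  "segments": [0,0,-0.008,0,0,0,-0.012,0,0,0,-0.01,0,0.0067,-0.0159,0,0,0.0067,-0.0159,0,0,0.0067,-0.0159,0,0,0.0067,-0.0159,0,0,0.0067,-0.0159,0,0,0.0067,-0.0159,0,0,0,0,0,0]
}}

```text
time: 4.45
tool_pos: [0.481, -0.0704, 0.2184]
orientation: [[0.74, 0.673, -0.001], [0.673, -0.74, 0.002], [0.001, -0.002, -1.0]]
contact_force: [3.7, 0.7, -10.7]
opening: 0.0132
gripper_force: 59.2
```

Emit:
{"name": "tcp_steps", "arguments": {
  "segments": [0,0,0,-5,0,0,0,-5,0,0,0,-5,0,0,0,-5,0,0,0,-5,0,0,0,-5,0,0,0,-5,0,0,0,-5,0,0,0,-5,0,0,0,-5,0,0,0,0,0,0,0,0,0,0,0,0,0,0,0,0]
}}

```text
time: 5.62
tool_pos: [0.4822, -0.0755, 0.2184]
orientation: [[-0.033, 0.999, 0.0], [0.999, 0.033, -0.0], [-0.0, 0.0, -1.0]]
contact_force: [0.2, 0.8, -9.3]
opening: 0.0135
gripper_force: 59.2
```

```bash
python3 - <<'E'
from h import *
import cv2
o=manip.observe();print(o["joint_pos"],o["tool_pos"],np.round(o["orientation"],3).tolist())
for n,(r0,r1,c0,c1) in dict(wrist=(0,480,100,560),scene=(160,380,250,450),top=(180,350,200,400)).items():
    im=manip.capture(n)[:,:,::-1];cv2.imwrite(f"pics/{n}2.png",im)
a=cv2.imread("pics/wrist2.png")[40:360,140:540]; s=cv2.imread("pics/scene2.png")[180:380,280:440]; t=cv2.imread("pics/top2.png")[190:350,220:400]
b=[cv2.resize(s,(400,500)),cv2.resize(a,(400,320))]
L=np.zeros((600,800,3),np.uint8);L[:500,:400]=b[0];L[:320,400:]=b[1];L[322:322+267,450:750]=cv2.resize(t,(300,267));cv2.imwrite("pics/m2.png",L)
E
```

```text
[ 34.40853197   2.42449306 -31.23811944 105.49317883   1.32061388
  72.43710776   4.68029425] [ 0.48221475 -0.07550726  0.2183518 ] [[-0.033, 0.999, 0.0], [0.999, 0.033, -0.0], [-0.0, 0.0, -1.0]]
```

View pics/m2.png

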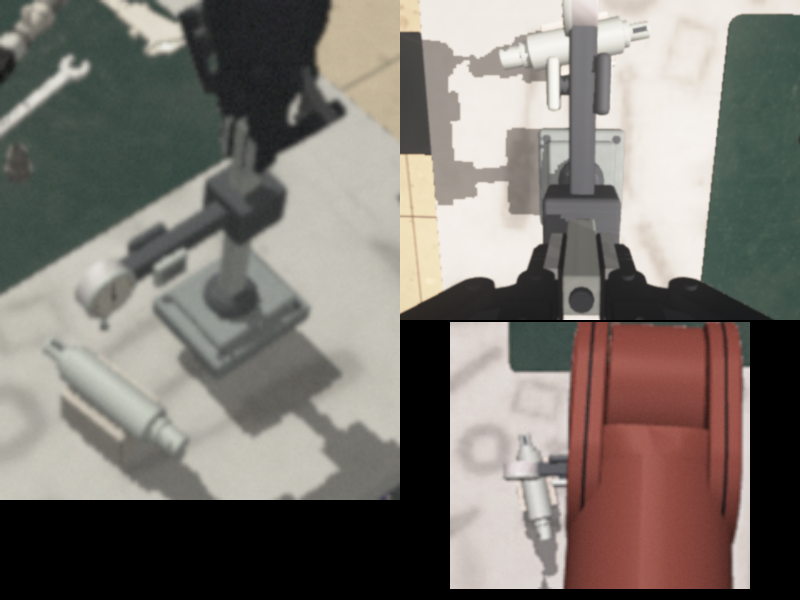

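In the wrist tile the column is held straight, with the shaft crossing under the dial. The scene tile shows the plunger tip at (104,326) → scene pixel (321.6,310.4). The top tile shows the dial at (520,468) → (262,277.5). Next I check where the tip would land.

```bash
python3 - <<'E'
from h import *
np.set_printoptions(precision=4,suppress=True)
o=manip.observe()
s=lambda x,y:ray("scene",(280+(x+.5)*.4-.5,180+(y+.5)*.4-.5)); t=lambda x,y:ray("top",(220+(x-450+.5)*.6-.5,190+(y-322+.5)*.6-.5)); w=lambda x,y:ray("wrist",(x-400+140,y+40),o)
for z in (.130,.135,.140):print("tip",plane(s(104,326),z))
print("dial",tri(t(520,468),s(104,288)))
for a in ((92,268),(122,420)):pass
for p in ((527,53),(624,32),(501,58),(648,28)): print("wrist shaft",plane(w(*p),.043)[:2])
for p in ((44,348),(184,440),(62,363),(158,418)): print("scene shaft",plane(s(*p),.043)[:2])
print("column top wrist",plane(w(580,298),.2545))
a=cv2=None
E
```

```text
tip [0.4779 0.0445 0.13  ]
tip [0.4752 0.0464 0.135 ]
tip [0.4726 0.0483 0.14  ]
dial (array([0.4799, 0.0453, 0.174 ]), [np.float64(0.0019048292242875994), np.float64(0.0019048292242876174)])
wrist shaft [0.4315 0.0311]
wrist shaft [0.5156 0.0508]
wrist shaft [0.4086 0.0263]
wrist shaft [0.5361 0.0547]
scene shaft [0.5351 0.0594]
scene shaft [0.413 0.021]
scene shaft [0.5163 0.0558]
scene shaft [0.4378 0.0254]
column top wrist [ 0.4821 -0.0778  0.2545]
```

The tip would land at about (0.478,0.043–0.046), and the shaft's axis passes through about (0.476,0.0425). That's well centred, so I'll set it straight down.

Emit:
{"name": "tcp_steps", "arguments": {
  "segments": [0,0,0.008,0,0,0,0.008,0,0,0,0.006,0,0,0,0.004,0,0,0,0.002,0,0,0,0.001,0,0,0,0,0,0,0,0,0,0,0,0,0,0,0,0,0]
}}

```text
time: 6.6
tool_pos: [0.4825, -0.0758, 0.1896]
orientation: [[-0.035, 0.999, 0.001], [0.999, 0.035, -0.0], [-0.0, 0.001, -1.0]]
contact_force: [-0.3, 0.3, -8.8]
opening: 0.0132
gripper_force: 59.2
```

Emit:
{"name": "tcp_steps", "arguments": {
  "segments": [0,0,0.0005,0,0,0,0.0005,0,0,0,0.0003,0,0,0,0,0,0,0,0,0,0,0,0,0]
}}

```text
time: 7.1
tool_pos: [0.4826, -0.076, 0.1887]
orientation: [[-0.035, 0.999, 0.001], [0.999, 0.035, -0.0], [-0.0, 0.001, -1.0]]
contact_force: [-2.3, -1.0, 1.5]
opening: 0.0133
gripper_force: 60.6
```

Force has gone to zero, so the base stands on the bench. Now I'll release, rise, shift over the squeeze grip and look again.

Emit:
{"name": "tcp_steps", "arguments": {
  "segments": [0,0,0,0,0,0,0,0,0,0,0,0,0,0,0,0,0,0,0,0,0,0,0,0],
  "aperture": 0.085
}}

```text
time: 7.6
tool_pos: [0.4824, -0.0757, 0.1881]
orientation: [[-0.035, 0.999, 0.0], [0.999, 0.035, 0.0], [0.0, 0.0, -1.0]]
contact_force: [-0.4, -0.2, -0.4]
opening: 0.0837
gripper_force: 0.0
```

Emit:
{"name": "tcp_steps", "arguments": {
  "segments": [0,0,-0.01,0,0,0,-0.025,0,0,0,-0.03,0,0,0,-0.025,0,0.02,0,0,0,0.025,0,0,0,0.02,0,0,0,0.0095,-0.002,0,0,0,0,0,0,0,0,0,0,0,0,0,0],
  "aperture": 0.05
}}

```text
time: 8.52
tool_pos: [0.4777, -0.0029, 0.2781]
orientation: [[-0.033, 0.999, -0.0], [0.999, 0.033, -0.0], [-0.0, -0.0, -1.0]]
contact_force: [-0.4, -0.4, 0.7]
opening: 0.0504
gripper_force: 0.0
```

```bash
python3 - <<'E'
from h import *
import cv2
o=manip.observe();print(o["tool_pos"],np.round(o["orientation"],4).tolist())
L=np.zeros((600,800,3),np.uint8)
a=manip.capture("wrist")[:,:,::-1];cv2.imwrite("pics/w3.png",a)
s=manip.capture("scene")[:,:,::-1];cv2.imwrite("pics/s3.png",s)
L[:500,:400]=cv2.resize(s[180:380,280:440],(400,500)); L[:400,400:]=cv2.resize(a[120:320,220:420],(400,400))
cv2.imwrite("pics/m3.png",L)
E
```

```text
[ 0.47773286 -0.00288068  0.27807537] [[-0.0333, 0.9994, -0.0001], [0.9994, 0.0333, -0.0004], [-0.0004, -0.0002, -1.0]]
```

View pics/m3.png

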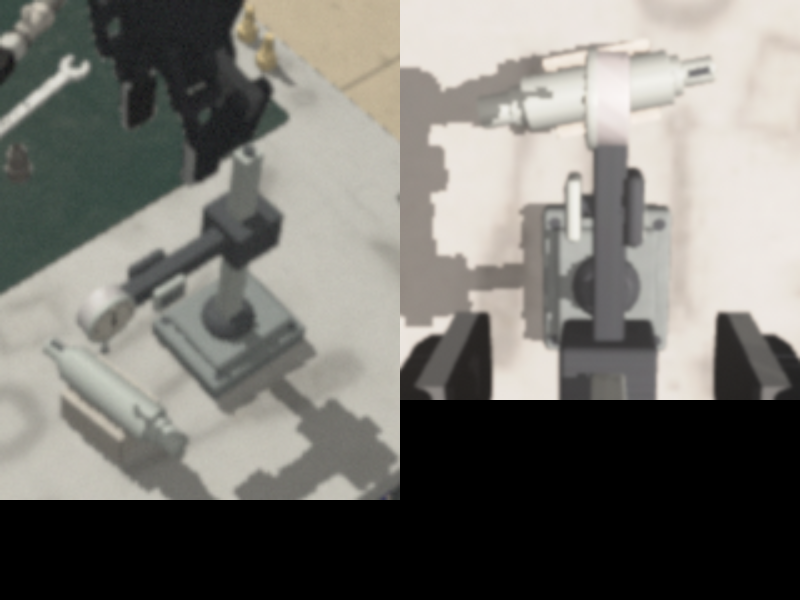

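The stand is upright and free. In the wrist tile the release is at about x=567, the cheek at about x=645 and the grip's middle row is about 208. The dial at (609,98) lies across the shaft's thick part. The scene tile shows the tip at (104,348).

```bash
python3 - <<'E'
from h import *
np.set_printoptions(precision=4,suppress=True)
o=manip.observe();R=o["orientation"];p=o["tool_pos"]
w=lambda x,y:ray("wrist",((x-400)/2+220,y/2+120),o)
f=lambda x,y,z:R.T@(plane(w(x,y),z)-p)
for n,a in dict(release=(567,208,.166),cheek=(645,208,.168),rel_front=(574,172,.166),rel_back=(574,242,.166),dialtop=(609,98,.16)).items(): print(n,f(*a))
s=lambda x,y:ray("scene",(280+(x+.5)*.4-.5,180+(y+.5)*.4-.5))
print("tip",plane(s(104,349),.105), R.T@(plane(s(104,349),.105)-p))
print("shaft",[plane(w(*q),.043)[:2] for q in ((523,103),(675,80))], [plane(s(*q),.043)[:2] for q in ((62,363),(158,418))])
E
```

```text
release [ 0.0051 -0.0134  0.1119]
cheek [0.0056 0.0167 0.1099]
rel_front [ 0.0193 -0.0105  0.1119]
rel_back [-0.0086 -0.0109  0.1119]
dialtop [0.0467 0.0029 0.1179]
tip [0.4759 0.046  0.105 ] [ 0.0488 -0.0002  0.1729]
shaft [array([0.4332, 0.0317]), array([0.5164, 0.0468])] [array([0.5163, 0.0558]), array([0.4378, 0.0254])]
```

The squeeze grip's middle is about 3–4 mm further along tool x, with y within 1 mm. I'll correct that and descend around the grip.

Emit:
{"name": "tcp_steps", "arguments": {
  "segments": [0.003,0.0005,0.025,0,0,0,0.035,0,0,0,0.035,0,0,0,0.025,0,0,0,0.015,0,0,0,0.008,0,0,0,0,0,0,0,0,0,0,0,0,0]
}}

```text
time: 9.37
tool_pos: [0.479, 0.0014, 0.1363]
orientation: [[-0.034, 0.999, 0.002], [0.999, 0.034, -0.0], [-0.0, 0.002, -1.0]]
contact_force: [0.5, 0.1, -0.2]
opening: 0.0498
gripper_force: 0.0
```

Emit:
{"name": "tcp_steps", "arguments": {
  "segments": [0,0,0,0,0,0,0,0,0,0,0,0,0,0,0,0],
  "aperture": 0.036
}}

```text
time: 9.7
tool_pos: [0.4783, 0.0016, 0.1355]
orientation: [[-0.035, 0.999, 0.001], [0.999, 0.035, -0.0], [-0.0, 0.001, -1.0]]
contact_force: [0.2, -0.1, 0.0]
opening: 0.036
gripper_force: 0.0
```

Emit:
{"name": "tcp_steps", "arguments": {
  "segments": [0,0,0,0,0,0,0,0,0,0,0,0],
  "aperture": 0.033
}}

```text
time: 9.95
tool_pos: [0.4781, 0.0017, 0.1351]
orientation: [[-0.035, 0.999, 0.0], [0.999, 0.035, 0.0], [0.0, 0.0, -1.0]]
contact_force: [0.1, 0.1, 0.1]
opening: 0.0329
gripper_force: 0.0
```

Emit:
{"name": "tcp_steps", "arguments": {
  "segments": [0,0,0,0,0,0,0,0,0,0,0,0],
  "aperture": 0.0315
}}

```text
time: 10.2
tool_pos: [0.4783, 0.0017, 0.1351]
orientation: [[-0.035, 0.999, 0.0], [0.999, 0.035, 0.0], [0.0, 0.0, -1.0]]
contact_force: [1.7, 1.0, 0.5]
opening: 0.0315
gripper_force: 4.1
```

Both sides are touching. I'll squeeze the release in while following toward the cheek, so the stand isn't pushed.

Emit:
{"name": "tcp_steps", "arguments": {
  "segments": [0,0.0004,0,0,0,0.0004,0,0,0,0,0,0],
  "aperture": 0.030
}}

```text
time: 10.45
tool_pos: [0.4788, 0.0018, 0.135]
orientation: [[-0.035, 0.999, -0.0], [0.999, 0.035, 0.0], [0.0, -0.0, -1.0]]
contact_force: [0.5, 1.2, 1.6]
opening: 0.0301
gripper_force: 4.4
```

Emit:
{"name": "tcp_steps", "arguments": {
  "segments": [0,0.0004,0,0,0,0.0004,0,0,0,0,0,0],
  "aperture": 0.0285
}}

```text
time: 10.7
tool_pos: [0.4791, 0.0018, 0.1345]
orientation: [[-0.035, 0.999, -0.002], [0.999, 0.035, 0.0], [0.0, -0.002, -1.0]]
contact_force: [-1.4, 1.5, -2.7]
opening: 0.0282
gripper_force: 3.8
```

Emit:
{"name": "tcp_steps", "arguments": {
  "segments": [0,0.0004,0,0,0,0.0004,0,0,0,0,0,0,0,0,0,0],
  "aperture": 0.027
}}

```text
time: 11.03
tool_pos: [0.4801, 0.0017, 0.1348]
orientation: [[-0.035, 0.999, -0.001], [0.999, 0.035, 0.0], [0.0, -0.001, -1.0]]
contact_force: [-1.7, 0.9, -3.4]
opening: 0.0269
gripper_force: 6.0
```

The slide's weight is now on the gripper (-3.4 N), so the release is in. Before lowering I check the slide's starting height from the first two views.

```bash
python3 - <<'E'
from h import *
np.set_printoptions(precision=4,suppress=True)
t=lambda x,y:ray("top",(240+(x+.5)/3.6-.5,190+(y+.5)/3.6-.5)); s=lambda x,y:ray("scene",(290+(x+.5)/3.3-.5,190+(y+.5)/3.3-.5))
# top edge of release plate, its middle
print("release top edge (expect .166)",tri(t(397,160),s(241,132)))
# dial end of plate corner
c=np.array([.5155,-.173]);d=np.array([.743,.669])
for sl in (0,.004,.008): print(sl,proj("scene",[*(c+.12*d),.105-sl]),"seen",(290+168/3.3,190+170/3.3))
E
```

```text
release top edge (expect .166) (array([ 0.562 , -0.1111,  0.1595]), [np.float64(3.598002479636358e-07), np.float64(3.598002478187599e-07)])
0 (np.float64(340.2833351283253), np.float64(239.34625598191388)) seen (340.90909090909093, 241.5151515151515)
0.004 (np.float64(340.230319421108), np.float64(240.67720157800153)) seen (340.90909090909093, 241.5151515151515)
0.008 (np.float64(340.177619925474), np.float64(242.00020876420547)) seen (340.90909090909093, 241.5151515151515)
```

Emit:
{"name": "tcp_steps", "arguments": {
  "segments": [0,0,0,0,0,0,0.0015,0,0,0,0.0025,0,0,0,0.0025,0,0,0,0.0025,0,0,0,0.0025,0,0,0,0.0025,0,0,0,0.0025,0,0,0,0.0025,0,0,0,0.0025,0,0,0,0.0025,0,0,0,0.0025,0,0,0,0.0025,0,0,0,0,0],
  "aperture": 0.0255
}}

```text
time: 12.2
tool_pos: [0.4802, 0.0017, 0.1054]
orientation: [[-0.035, 0.999, -0.001], [0.999, 0.035, 0.0], [0.0, -0.001, -1.0]]
contact_force: [-2.9, 2.0, -3.7]
opening: 0.0262
gripper_force: 22.7
```

The views disagree slightly on the starting height (0–6 mm low), so I'll lower to a bit above the shaft and measure the remaining gap directly.

Emit:
{"name": "tcp_steps", "arguments": {
  "segments": [0,0,0.0025,0,0,0,0.0025,0,0,0,0.0025,0,0,0,0.0015,0,0,0,0,0,0,0,0,0]
}}

```text
time: 12.7
tool_pos: [0.4805, 0.0016, 0.097]
orientation: [[-0.035, 0.999, -0.0], [0.999, 0.035, -0.0], [-0.0, -0.0, -1.0]]
contact_force: [-3.4, 2.2, -2.5]
opening: 0.0256
gripper_force: 22.8
```

```bash
python3 - <<'E'
from h import *
import cv2
F=[]
for i in range(6):
    s=manip.capture("scene")[:,:,::-1].astype(float); F.append(s)
s=np.mean(F,0).astype(np.uint8);cv2.imwrite("pics/s4.png",s)
o=manip.observe();print(o["tool_pos"],o["contact_force"])
c=s[290:340,295:365]
cv2.imwrite("pics/c4.png",cv2.resize(c,None,fx=11,fy=11,interpolation=cv2.INTER_CUBIC))
for z in (.058,.062,.066,.07):print(z,[(a-b+.5)*11-.5 for a,b in zip(proj("scene",[.4775,.0435,z]),(295,290))])
E
```

```text
[0.48050618 0.00169464 0.097093  ] [-2.73584551  1.6487151  -2.31054652]
0.058 [np.float64(301.5715702401999), np.float64(467.8272580646942)]
0.062 [np.float64(301.5499260886369), np.float64(455.08243338281574)]
0.066 [np.float64(301.5281390752212), np.float64(442.25348670325445)]
0.07 [np.float64(301.5062077808334), np.float64(429.3395823995283)]
```

View pics/c4.png

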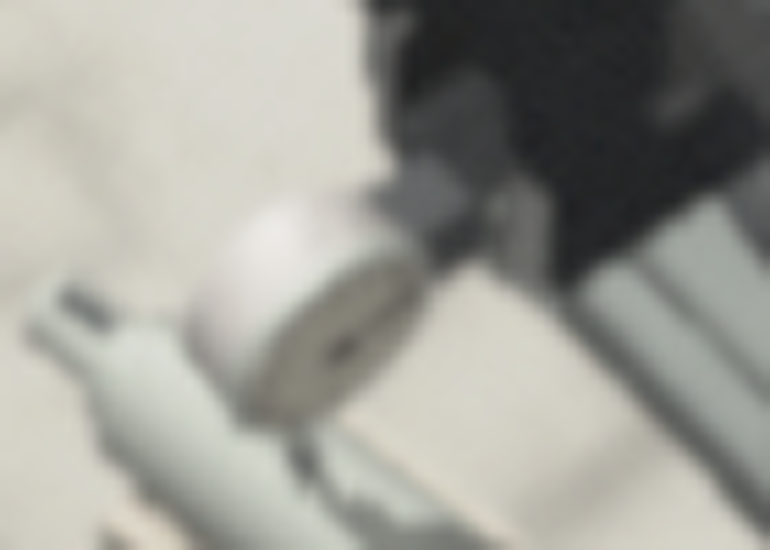

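The dial sits over the shaft at about (340,345) in the crop, with the stem at about (300,445). Shadow hides whether the tip is touching. I'll compare the needle now with the free reading from the earlier frame.

```bash
python3 - <<'E'
from h import *
import cv2
a=cv2.imread("pics/s3.png");b=cv2.imread("pics/s4.png")
# s3 dial near (322,304) ; s4 near (325.9,321.4)
L=np.hstack([cv2.resize(i[y-13:y+17,x-13:x+13],(390,450),interpolation=cv2.INTER_CUBIC) for i,x,y in((a,325,306),(b,326,321))])
g=cv2.convertScaleAbs(L,alpha=1.6,beta=-90);cv2.imwrite("pics/n4.png",g)
# image directions of stand up and stand +x at the dial
c=np.array([.4775,.0435,.10]);p0=np.array(proj("scene",c))
print("12h",np.array(proj("scene",c+[0,0,.015]))-p0,"towards column",np.array(proj("scene",c+[.0005,-.015,0]))-p0)
E
```

```text
12h [-0.00799    -4.70478635] towards column [ 6.74279    -4.43459058]
```

View pics/n4.png

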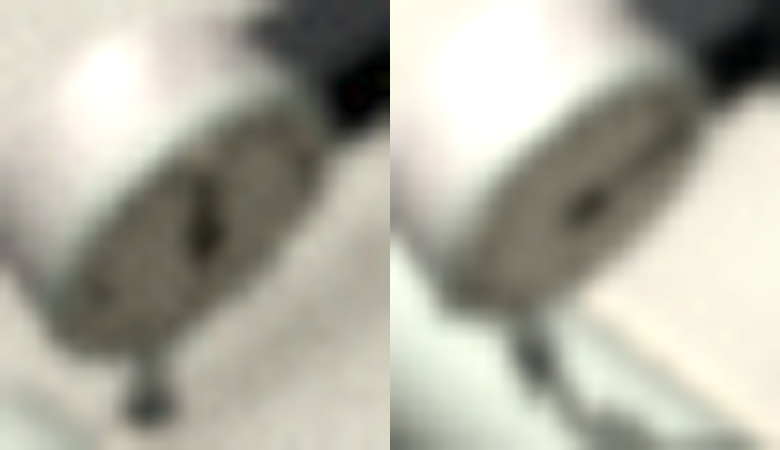

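The free needle (left) points to 12 o'clock. Now (right) it points toward the column, about 3 o'clock, so the plunger is in about 2.5 mm and the slide started or slipped lower than nominal. I'll confirm numerically by raising 1.5 mm and checking that the needle turns back (to rule out 7.5 mm).

```bash
cat > needle.py <<'E'
from h import *
import cv2
def needle(img,hub):
    g=cv2.GaussianBlur(cv2.cvtColor(img,cv2.COLOR_BGR2GRAY).astype(np.float32),(0,0),.6)
    e12=np.array([0,-4.70])/15;e3=np.array([6.74,-4.43])/15   # px per mm on the dial's face
    r=np.arange(4,13,.5);v=[]
    for t in range(0,360,10):
        p=np.array(hub)+np.outer(r,np.cos(np.radians(t))*e12+np.sin(np.radians(t))*e3)
        v.append(cv2.remap(g,p[:,0].astype(np.float32)[None],p[:,1].astype(np.float32)[None],1).mean())
    return np.round(v).astype(int).tolist()
def hub(img,x,y):
    g=cv2.GaussianBlur(cv2.cvtColor(img,cv2.COLOR_BGR2GRAY),(0,0),1.)[y-4:y+5,x-4:x+5]
    j=np.unravel_index(g.argmin(),g.shape);return x-4+j[1],y-4+j[0]
def avg(n=4): return np.mean([manip.capture("scene")[:,:,::-1].astype(float) for i in range(n)],0).astype(np.uint8)
E
```

Emit:
{"name": "tcp_steps", "arguments": {
  "segments": [0,0,-0.0015,0,0,0,0,0,0,0,0,0,0,0,0,0]
}}

```text
time: 13.33
tool_pos: [0.4805, 0.0018, 0.0986]
orientation: [[-0.035, 0.999, 0.0], [0.999, 0.035, 0.0], [0.0, 0.0, -1.0]]
contact_force: [-3.8, 1.6, -1.8]
opening: 0.026
gripper_force: 22.9
```

```bash
python3 - <<'E'
from needle import *
a=cv2.imread("pics/s3.png");b=cv2.imread("pics/s4.png");c=avg();cv2.imwrite("pics/s5.png",c)
for i,x,y in ((a,325,320-0),(b,326,321),(c,326,321)):
    if i is a: h=(325.3,307.5)
    else: h=hub(i,x,y)
    print(h,needle(i,h))
o=manip.observe();print(o["contact_force"])
E
```

```text
(325.3, 307.5) [103, 107, 110, 113, 115, 116, 117, 117, 117, 117, 117, 117, 117, 116, 113, 109, 105, 102, 102, 105, 110, 113, 116, 117, 117, 117, 117, 117, 117, 117, 115, 114, 112, 109, 104, 101]
(np.int64(326), np.int64(321)) [125, 126, 125, 124, 122, 119, 116, 115, 115, 117, 120, 124, 127, 129, 130, 130, 129, 129, 128, 127, 127, 127, 128, 128, 128, 128, 128, 128, 127, 126, 126, 125, 124, 124, 125, 125]
(np.int64(326), np.int64(320)) [112, 112, 114, 117, 120, 122, 123, 124, 125, 126, 127, 127, 128, 128, 128, 127, 126, 122, 119, 121, 122, 124, 126, 127, 128, 128, 128, 128, 128, 128, 127, 125, 123, 122, 121, 117]
[-3.88523653  1.05353383 -0.8998726 ]
```

The needle was at about 75–80° (2.1 mm in) and returned to near 12 o'clock after the rise, so this is first contact, not a second turn. Notches then give 1, 5 or 9 mm. I'll lower 3 mm to about 3.5 mm in, ease the side load, and re-read before letting go.

Emit:
{"name": "tcp_steps", "arguments": {
  "segments": [0,-0.0003,0.001,0,0,-0.0003,0.001,0,0,-0.0002,0.001,0,0,0,0,0,0,0,0,0,0,0,0,0,0,0,0,0]
}}

```text
time: 14.12
tool_pos: [0.4799, 0.0017, 0.0956]
orientation: [[-0.035, 0.999, 0.001], [0.999, 0.035, 0.0], [0.0, 0.001, -1.0]]
contact_force: [-0.9, 1.6, -2.4]
opening: 0.0261
gripper_force: 23.2
```

```bash
python3 - <<'E'
from needle import *
c=avg();cv2.imwrite("pics/s6.png",c);h=hub(c,326,322);print(h,needle(c,h),manip.observe()["contact_force"])
E
```

```text
(np.int64(326), np.int64(322)) [124, 126, 127, 128, 128, 128, 127, 126, 125, 124, 122, 119, 117, 117, 121, 125, 126, 128, 127, 128, 129, 130, 130, 130, 130, 130, 129, 129, 129, 128, 127, 125, 124, 123, 123, 124] [-0.14545462  1.02034818 -1.94968358]
```

The needle is at about 125°, so 3.5 mm in. Now I let go.

Emit:
{"name": "tcp_steps", "arguments": {
  "segments": [0,0,0,0,0,0,0,0,0,0,0,0,0,0,0,0,0,0,0,0,0,0,0,0],
  "aperture": 0.05
}}

```text
time: 14.82
tool_pos: [0.4799, 0.0016, 0.0956]
orientation: [[-0.035, 0.999, 0.0], [0.999, 0.035, -0.0], [-0.0, 0.0, -1.0]]
contact_force: [-0.3, -0.2, 1.1]
opening: 0.0495
gripper_force: 0.0
```

```bash
python3 - <<'E'
from needle import *
c=avg();cv2.imwrite("pics/s7.png",c);h=hub(c,326,322);print(h,needle(c,h),manip.observe()["contact_force"])
E
```

```text
(np.int64(325), np.int64(321)) [125, 127, 128, 128, 128, 128, 127, 126, 126, 125, 124, 122, 120, 120, 122, 126, 129, 130, 131, 131, 130, 129, 129, 129, 129, 129, 129, 129, 128, 128, 126, 124, 122, 121, 122, 124] [-0.00669358 -0.00772417 -0.08859075]
```

Emit:
{"name": "tcp_steps", "arguments": {
  "segments": [0,0,-0.005,0,0,0,-0.015,0,0,0,-0.03,0,0,0,-0.035,0,0,0,-0.035,0,0,0,-0.035,0,0,0,-0.03,0,0,0,0,0,0,0,0,0,0,0,0,0],
  "aperture": 0.06
}}

```text
time: 15.85
tool_pos: [0.4794, 0.0017, 0.2802]
orientation: [[-0.035, 0.999, -0.0], [0.999, 0.035, -0.0], [-0.0, -0.0, -1.0]]
contact_force: [-0.0, -0.5, -0.1]
opening: 0.0599
gripper_force: 0.0
```

```bash
python3 - <<'E'
from needle import *
o=manip.observe()
c=avg(6);cv2.imwrite("pics/s8.png",c);h=hub(c,326,322);print(h,needle(c,h))
a=manip.capture("wrist")[:,:,::-1];cv2.imwrite("pics/w8.png",a)
L=np.zeros((600,800,3),np.uint8)
b=cv2.imread("pics/s6.png");f=lambda i:cv2.convertScaleAbs(cv2.resize(i[308:338,313:339],(260,300),interpolation=cv2.INTER_CUBIC),alpha=1.6,beta=-90)
L[:300,:260]=f(b);L[:300,260:520]=f(c);L[300:600,:320]=cv2.resize(c[230:380,280:440],(320,300));L[200:600,400:800][100:]=cv2.resize(a[120:320,220:420],(400,400))[:300]
cv2.imwrite("pics/m8.png",L)
E
```

```text
(np.int64(325), np.int64(321)) [112, 114, 115, 116, 116, 115, 114, 114, 113, 112, 111, 109, 107, 107, 110, 113, 116, 117, 117, 118, 117, 117, 116, 116, 116, 116, 116, 116, 116, 115, 114, 112, 110, 109, 110, 111]
```

View pics/m8.png

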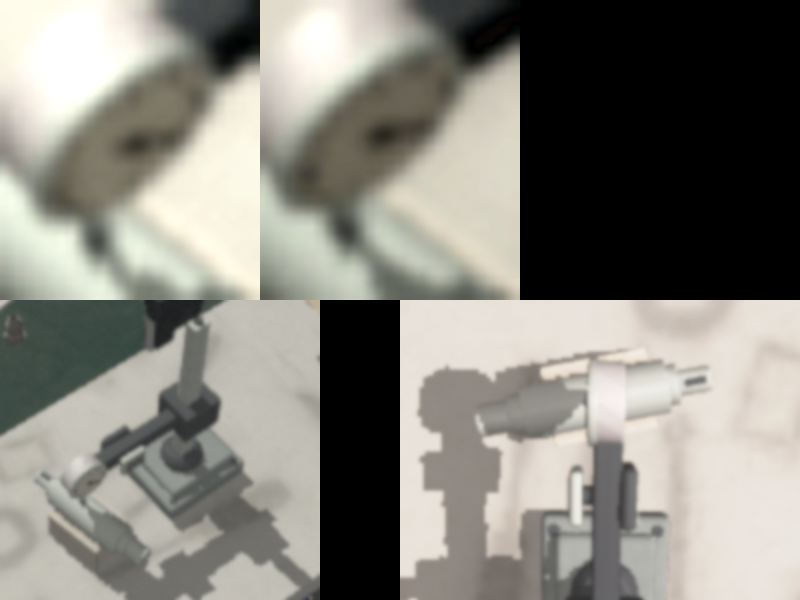

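The needle has stayed at about 125° (3.5 mm) since I let go, the release stands out again, and the stand, shaft and V-block are in place. The gripper is clear above. I'll take one last stability check over a second and hand in if the needle holds.

Emit:
{"name": "tcp_steps", "arguments": {
  "segments": [0,0,-0.02,0,0,0,-0.02,0,0,0,0,0,0,0,0,0,0,0,0,0,0,0,0,0,0,0,0,0,0,0,0,0,0,0,0,0,0,0,0,0,0,0,0,0,0,0,0,0]
}}

```text
time: 17.2
tool_pos: [0.4797, 0.0017, 0.3205]
orientation: [[-0.035, 0.999, 0.0], [0.999, 0.035, 0.0], [0.0, 0.0, -1.0]]
contact_force: [0.4, 0.1, -0.2]
opening: 0.0601
gripper_force: 0.0
```

```bash
python3 - <<'E'
from needle import *
c=avg();h=hub(c,326,322);n=needle(c,h);a=cv2.imread("pics/s8.png")
print(h,10*int(np.argmin(n[3:25]))+30,"mean change stand/shaft",np.abs(c.astype(int)-a)[290:370,290:370].mean())
if 80<10*int(np.argmin(n[3:25]))+30<200: print(manip.job_done())
E
```

```text
(np.int64(325), np.int64(321)) 120 mean change stand/shaft 1.656875
the job is handed in; nothing more can be done
None
```

The job is handed in at about 17 s: the gauge stand is upright with its plunger near the shaft's middle, pushed in about 3.5 mm by the needle, and the slide stayed put after I let go; I judged the lock only from the release standing out again and the needle holding still.

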